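# Hold the praline cutter's wire frame at its balance point

## Robot

A 6-joint arm with a two-finger parallel gripper is mounted at the origin on the work surface. World frame = base frame: x ahead of the robot, y to its left, z up, the work surface at z = 0. Lengths are in m, angles in rad, forces in N, time in s.
With the tool pointing down it reaches from about 0.425 to 0.95 m from the base axis. Payload 3.5 kg.
Tool frame: the origin (TCP) lies at the very end of the fingers, on their centre line; the grasp point (between the pads) lies 19 mm behind it (tcp_to_grasp is the distance from the TCP to the grasp point, in m); z points along the fingers, y is the direction in which the jaws open and shut (so a half turn about z gives the same grasp; the last joint's range is limited). The gripper opens to 85 mm and grips with 20 to 120 N. Pads are 22 mm wide; open, the fingers measure 114 mm over their backs; the gripper's body (76 mm by 85 mm) begins 54 mm behind the grasp point. The pads swing forward as they close: fully open they stand 13 mm farther back than shut.
Start: joints at [1.138, 0.286, 1.577, -0, 1.279, -0.15], TCP at [0.188, 0.648, 0.231] pointing down, gripper open.
Joint ranges: [-2.77, 2.77], [-0.9, 2.22], [0.21, 2.48], [-1.53, 4.67], [0.24, 2.81], [-2.84, 2.84]. Speed limits (rad/s): [2.79, 2.79, 3.14, 3.14, 3.14, 3.14].

## Interface

Orientations are given as a unit quaternion [x, y, z, w].
In Python, from plant import * gives the robot as it stands. The module is installed in compiled form; this text tells all that it offers.
- The arm moves only by the tool arm_command, never from a script. Its argument "steps" is a list of rows, each a list of 3 entries, a list of its own where there are three numbers: the turn, a rotation vector about the tool's x, y, z in rad, then the shift along the tool's x, y, z in m, then the gripper command: -1 is shut, 1 is fully open, values between are in proportion. A call has 1 to 12 rows; each row is the pose to reach, as a shift and turn from the pose measured when the call began, along the tool's axes at that moment; what a row does not reach only later rows make up. A row lasts 1/8 s, in which the tool goes at most 62.5 mm and 10.7 degrees, less where a joint would pass 70% of its speed; a pose out of reach is approached as far as the arm can. A call with a gripper value outside its range is refused whole. The fingers move at their own pace and stop on an object; "force" is the grip in N (left out, the last holds). Time passes only in rows, so rows that repeat a pose let the fingers close. It gives the time, the measured TCP pose, the force and the opening at its end, in the units of the state.
- get_state(): the state, without advancing time (a new reading comes with each control period).
- read_camera(name): name is "side" or "top"; returns a dict with "frame" (400x640x3 uint8, red, green, blue), "vfov" (degrees; the focal length in pixels is half the picture's height over the tangent of half this angle, whatever the lens; pixels are square), "cx", "cy" (the principal point, pixels), "position" and "rotation" of the camera in the world. Camera axes: x right, y up, looking along -z (the intrinsics and any distortion apply to the point x, -y, -z); pixel columns grow to the right and rows downward; lengths in m; the calibration is good to about 2 mm. A picture is of the moment at which its call begins. There is no depth.
- sign_off(): hands the job in, once; it reports no verdict.
The state is a dict: "time": time; "qpos": joint angles; "dq": joint speeds; "joint_efforts": joint torques, N m; "eef_pos": TCP position; "tcp_rot": TCP orientation; "contact_force": force on the tool from outside, world axes, zero at the start; "wrist_torque": the same for the moment, N m; "opening": opening from 0.0 (shut) to 1.0 (fully open).
Only numpy, scipy, OpenCV 4.12 (cv2) and the standard library are available. Lean on these libraries where they do the work, as an engineer would, in place of code of your own. Each camera call takes 0.05 s, during which the arm holds its last target.

## Task

The wires of the praline cutter are to be wiped: take the loose square bar off the wire frame while the frame is still shut, and lay it gently flat inside the baking tray and let go of it. Then take the frame by its handle, swing it up to its upright balance point, without letting it go over backwards, and finish there still holding the handle, with the frame standing still. Leave the other things on the table where they are.

Things in the scene. Friction and masses are not known exactly. Their poses are not given: they have to be found in the camera images.
- frame (a joint): Swing of the cutter's wire frame: 0 = lying shut on the bed, grows as the handle end rises; 1.571 (upright) is its balance point, its weight lying in the plane through hinge and handle; off it, it falls either way. 2.0 = fallen over backwards onto two stop posts. About 0.5 kg (varies), centre half-way to the handle, practically no hinge friction.
- handle (a point): Middle of the frame's handle: a round steel bar, 14 mm thick, 110 mm long, parallel to the hinge, on two thin arms at its ends, 43 mm clear of the frame's front rail: a gripper pointing down can straddle it, shut or upright, and the bar turns between the fingers. 250 mm from the hinge axis; shut, 70 mm above the table, nothing beneath. y runs along it; x points to the hinge.
- hinge (a point): Middle of the hinge axis, 70 mm above the table, fixed on the cutter's base. y is the hinge axis; x is level and points away from the shut handle, which lies at x = -250 mm, z = 0 here; the upright handle stands at x = 0, z = +250 mm (320 mm above the table).
- cutter: Praline cutter fixed on the table: grey base 215 x 214 mm, bed 66 mm high; on it the square aluminium wire frame, 200 mm wide with 14 x 12 mm rails, tops 76 mm above the table when shut; two stop posts 154 mm high behind the hinge. Origin on the table half-way between shut handle and hinge; x points to the hinge (at x = +125 mm).
- bar_centre (a point): Centre of the loose square steel bar, 20 x 20 x 220 mm, about 0.3 kg, that lies across the shut frame on its two side rails (its centre 86 mm above the table, underside 76 mm; the thin wires run 6 mm below its underside). Its y axis runs along the bar; z up.
- bar: The same square bar; origin in the middle of its underside.
- tray: Empty dark baking tray fixed on the table, outside 290 (x) x 170 (y) x 18 mm high, walls and floor about 4 mm thick. Origin under its centre on the table.
- tart_ring: Bystander: thin steel ring 90 mm across, 25 mm high; origin at the centre of its underside.
- jar: Bystander: glass jar 70 mm across, 100 mm high; origin at the centre of its underside.
- bowl: Bystander: white bowl 120 mm across, 50 mm high; origin at the centre of its underside.
- spatula: Bystander: spatula 240 mm long lying flat; origin under it.
- cleaner: Bystander: white bottle 70 mm across, 190 mm high; origin at the centre of its underside.
- cup: Bystander: steel cup 80 mm across, 90 mm high; origin at the centre of its underside.

How it is judged:
By the outcome, as a careful person would: the job done as asked, in the order asked, and still so for the second after the job is handed in, while the arm keeps its last pose, push and grip.
It also fails if it takes over 61 s, if anything falls off the work surface, if the arm or the gripper's body presses on something with over 40 N, if the wrist force passes 120 N, or if a joint passes its speed limit or range.

## Working session

There is one attempt and no reset: what is moved stays moved. The work goes in short steps, Python scripts to look and compute and a tool call to move; the robot and the scene stay as the last step left them, time stands still between calls to the robot, and variables do not carry over. Pictures are saved under pics/ and viewed, and the job is handed in when it is done.

Besides the shell and the picture viewer there is one more tool, called after "Emit:" as name(argument=value, ...) on one line, values as JSON. arm_command: Moves the arm, as the interface text tells. Its arguments: {"type":"object","properties":{"steps":{"type":"array"},"force":{"type":"number"}},"required":["steps"]}

```bash
mkdir -p pics
python3 - <<'E'
from plant import *
import cv2
s=get_state()
for k,v in s.items(): print(k,v)
for n in("side","top"):
    c=read_camera(n); cv2.imwrite(f"pics/{n}0.png",c["frame"][:,:,::-1])
    print(n,{k:v for k,v in c.items() if k!="frame"})
E
```

```text
time 0.0
qpos [ 1.13797610e+00  2.87186184e-01  1.57818629e+00 -6.07560738e-06
  1.27862265e+00 -1.50004283e-01]
dq [-0.00016081  0.00041903 -0.00038043 -0.00026761 -0.00127746  0.00051875]
joint_efforts [-3.13155106e-04 -4.05996358e+01 -2.92613804e+01 -1.73306858e-04
  5.98330764e-03 -1.51523466e-06]
eef_pos [0.18805892 0.6475793  0.22992848]
tcp_rot [ 1.40936200e-01  9.90017952e-01 -1.15142487e-03 -3.42335551e-04]
contact_force [-0.56867784  0.2399672  -0.1507743 ]
wrist_torque [ 0.05421904 -0.00807566  0.01939744]
opening 0.998464518021972
side {'vfov': 57.31622101861921, 'cx': 315.01126658194795, 'cy': 203.42788214465187, 'position': array([ 0.167137  , -0.63921358,  0.93412397]), 'rotation': array([ 0.3348653 , -0.08269553, -0.2195981 ,  0.9125806 ])}
top {'vfov': 57.10644000831613, 'cx': 315.28977285061256, 'cy': 199.0880453711609, 'position': array([ 0.36264969, -0.04670455,  1.21070675]), 'rotation': array([-0.0605279 ,  0.04264522,  0.70949729, -0.70080765])}
```

View pics/side0.png

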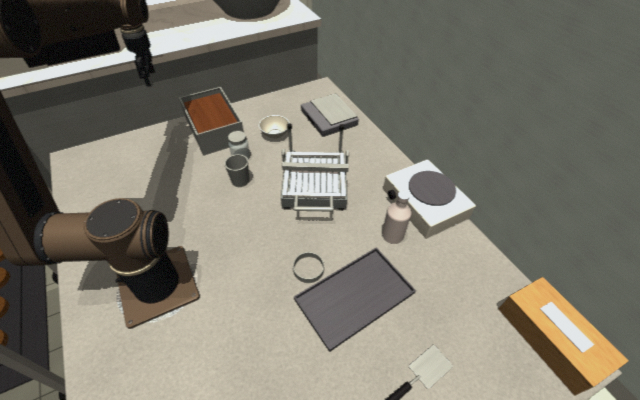

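View pics/top0.png

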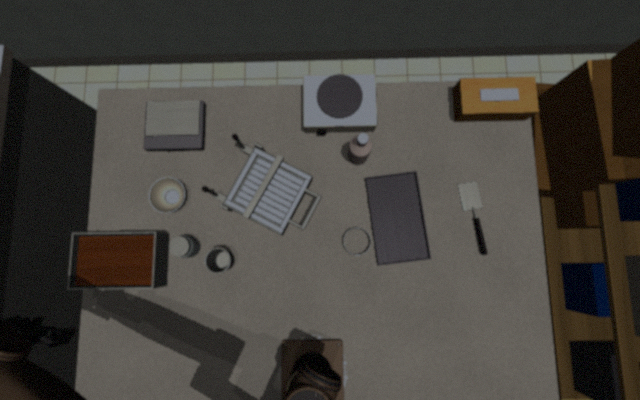

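```bash
cat > h.py <<'E'
import numpy as np, cv2
from scipy.spatial.transform import Rotation as R
def ray(c,u,v):
    f=200/np.tan(np.radians(c["vfov"])/2)
    d=np.array([(u-c["cx"])/f,-(v-c["cy"])/f,-1.0])
    return c["position"],R.from_quat(c["rotation"]).apply(d)
def plane(c,u,v,z):
    p,d=ray(c,u,v); return p+d*(z-p[2])/d[2]
def proj(c,P):
    f=200/np.tan(np.radians(c["vfov"])/2)
    q=R.from_quat(c["rotation"]).inv().apply(np.asarray(P)-c["position"])
    return np.array([c["cx"]+f*q[0]/-q[2],c["cy"]-f*q[1]/-q[2]])
E
python3 - <<'E'
from plant import *
from h import *
t=read_camera("top"); s=read_camera("side")
print(proj(t,[0,0,0]),proj(s,[0,0,0]),proj(t,get_state()["eef_pos"]))
def up(c,n,x0,y0,w,h,k):
    im=cv2.resize(c["frame"][y0:y0+h,x0:x0+w,::-1],None,fx=k,fy=k,interpolation=cv2.INTER_CUBIC)
    cv2.imwrite("pics/"+n,cv2.convertScaleAbs(im,alpha=1.6 if c is t else 1.2))
up(t,"t1.png",195,125,135,115,5.9 and 5)
up(s,"s1.png",270,115,100,110,5)
E
```

```text
[311.66764641 370.83635151] [157.21145755 284.60393744] [ 60.2472455  323.35285251]
```

View pics/t1.png

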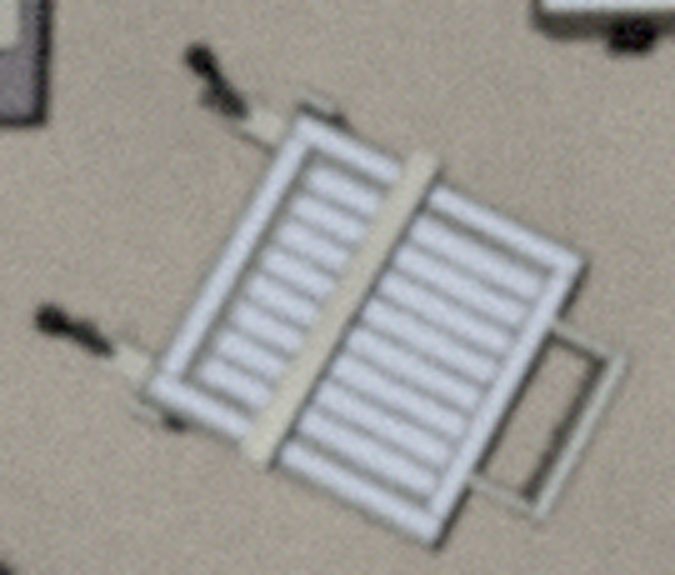

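View pics/s1.png

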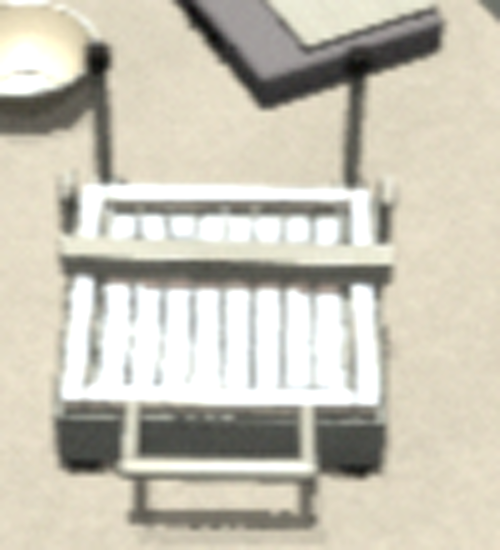

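Run:
```python
from plant import *
from h import *
np.set_printoptions(precision=4,suppress=True)
t=read_camera("top"); s=read_camera("side")
T=lambda X,Y,z:plane(t,195+(X+.5)/5-.5,125+(Y+.5)/5-.5,z)
S=lambda X,Y,z:plane(s,270+(X+.5)/5-.5,115+(Y+.5)/5-.5,z)
b=np.array([T(410,152,.096),T(441,163,.096),T(275,466,.096),T(243,452,.096)]);print("bar",b,b.mean(0))
d=b[:2].mean(0)-b[2:].mean(0);print(np.linalg.norm(d),np.degrees(np.arctan2(d[1],d[0])))
h=np.array([T(618,362,.074),T(542,512,.074)]);d=h[0]-h[1];print("handle",h,h.mean(0),np.linalg.norm(d),np.degrees(np.arctan2(d[1],d[0])))
h=np.array([S(128,467,.074),S(312,467,.074)]);d=h[1]-h[0];print("handle side",h,h.mean(0),np.linalg.norm(d),np.degrees(np.arctan2(d[1],d[0])))
b=np.array([S(62,247,.086),S(390,260,.086)]);print("bar side mid",b,b.mean(0))
f=np.array([T(302,115,.076),T(585,262,.076),T(435,545,.076),T(148,385,.076)]);print("frame",f,f.mean(0))
for i in range(4):
    e=f[(i+1)%4]-f[i];print(np.linalg.norm(e),np.degrees(np.arctan2(e[1],e[0])))
for n,c in (("t",t),("s",s)):
    g=cv2.cvtColor(c["frame"],cv2.COLOR_RGB2HSV)
    gr=cv2.cvtColor(c["frame"],cv2.COLOR_RGB2GRAY)
    box=(355,160,85,115) if n=="t" else (285,240,140,115)
    x,y,w,hh=box
    bg=np.median(gr[y:y+hh,x:x+w][:5])
    m=(gr[y:y+hh,x:x+w]<0.78*bg).astype(np.uint8)
    m=cv2.morphologyEx(m,cv2.MORPH_OPEN,np.ones((3,3)))
    cs,_=cv2.findContours(m,cv2.RETR_EXTERNAL,cv2.CHAIN_APPROX_NONE)
    k=max(cs,key=cv2.contourArea);r=cv2.minAreaRect(k)
    a=cv2.approxPolyDP(k,6,True)[:,0]+[x,y]
    P=np.array([plane(c,u,v,.014) for u,v in a]);print(n,a.tolist(),P,P.mean(0))
    print([np.linalg.norm(P[i]-P[i-1]) for i in range(len(P))])
# jars etc by side: approximate
for nm,u,v,z in(("jar top",180,245,.1),("cup",219,259,.09),("bowl",168,195,.05),("ring",355,240,.025),("cleaner top",362,138,.19)):print(nm,plane(t,u,v,z))
```

```text
bar [[0.668  0.1004 0.096 ]
 [0.6606 0.0809 0.096 ]
 [0.4718 0.1822 0.096 ]
 [0.4807 0.2021 0.096 ]] [0.5703 0.1414 0.096 ]
0.2136893976265873 -28.358421032638784
handle [[ 0.5365 -0.0279  0.074 ]
 [ 0.4433  0.0202  0.074 ]] [ 0.4899 -0.0039  0.074 ] 0.10493910043030237 -27.30313537244116
handle side [[ 0.4413  0.0207  0.074 ]
 [ 0.5414 -0.0302  0.074 ]] [ 0.4913 -0.0047  0.074 ] 0.11230867544632864 -26.958206103327875
bar side mid [[0.4793 0.2047 0.086 ]
 [0.6688 0.0945 0.086 ]] [0.5741 0.1496 0.086 ]
frame [[ 0.6991  0.1725  0.076 ]
 [ 0.6003 -0.0079  0.076 ]
 [ 0.4236  0.0863  0.076 ]
 [ 0.5259  0.2673  0.076 ]] [0.5622 0.1296 0.076 ]
0.20572947546260748 -118.71745813185218
0.20022570055805938 151.92445366023037
0.207856367517278 60.52289428066785
0.19745742852938192 -28.678415146664616
t [[415, 171], [364, 178], [377, 264], [430, 258]] [[ 0.628  -0.3479  0.014 ]
 [ 0.6071 -0.1792  0.014 ]
 [ 0.3265 -0.2123  0.014 ]
 [ 0.3437 -0.3814  0.014 ]] [ 0.4763 -0.2802  0.014 ]
[np.float64(0.28629398382958066), np.float64(0.1700191558990171), np.float64(0.2825821825405024), np.float64(0.16995607029992257)]
s [[377, 248], [294, 296], [328, 350], [415, 292]] [[ 0.6125 -0.1849  0.014 ]
 [ 0.3256 -0.2128  0.014 ]
 [ 0.3394 -0.381   0.014 ]
 [ 0.6259 -0.3527  0.014 ]] [ 0.4759 -0.2828  0.014 ]
[np.float64(0.16826076144226676), np.float64(0.28816262307889784), np.float64(0.168812139535638), np.float64(0.28784476141519805)]
jar top [0.3915 0.392  0.1   ]
cup [0.3483 0.2747 0.09  ]
bowl [0.5537 0.4579 0.05  ]
ring [ 0.4031 -0.1433  0.025 ]
cleaner top [ 0.6882 -0.1575  0.19  ]
```

Run:
```python
from plant import *
from h import *
np.set_printoptions(precision=4,suppress=True)
for n in("top","side"):
    c=read_camera(n); f=c["frame"].astype(int)
    # sample cross profiles along approx bar line at several stations
    C=np.array([.5703,.1414,.096]);a=np.radians(-28.4);e=np.array([np.cos(a),np.sin(a),0]);nn=np.array([-e[1],e[0],0])
    fl=cv2.GaussianBlur(c["frame"],(3,3),0).astype(np.float32)
    mids=[]
    for sN in np.arange(-.085,.0851,.0085):
        ts=np.arange(-.03,.0301,.0005)
        uv=np.array([proj(c,C+e*sN+nn*q) for q in ts]).astype(np.float32)
        col=cv2.remap(fl,uv[None,:,0],uv[None,:,1],cv2.INTER_LINEAR)[0]
        w=col[:,0]-col[:,2]   # R-B
        thr=(np.percentile(w,90)+np.percentile(w,15))/2
        m=w>thr
        mids.append((sN,ts[m].min(),ts[m].max(),m.sum()*.0005))
    M=np.array(mids);print(n);print(M[::2])
    p=np.polyfit(M[:,0],(M[:,1]+M[:,2])/2,1);print(p, np.degrees(p[0]))
    p=np.polyfit(M[:,0],M[:,2],1);print("far edge",p,np.degrees(p[0]))
```

```text
top
[[-0.085  -0.0065  0.0135  0.0205]
 [-0.068  -0.0075  0.013   0.021 ]
 [-0.051  -0.009   0.0125  0.022 ]
 [-0.034  -0.0085  0.0115  0.0205]
 [-0.017  -0.0095  0.012   0.022 ]
 [-0.     -0.0115  0.0115  0.0235]
 [ 0.017  -0.01    0.0125  0.023 ]
 [ 0.034  -0.0115  0.0125  0.0245]
 [ 0.051  -0.0095  0.0115  0.0215]
 [ 0.068  -0.0105  0.0105  0.0215]
 [ 0.085  -0.012   0.01    0.0225]]
[-0.0191  0.0011] -1.094266224466817
far edge [-0.0168  0.012 ] -0.9629542775308148
side
[[-0.085  -0.007   0.0125  0.02  ]
 [-0.068  -0.03    0.0115  0.042 ]
 [-0.051  -0.03    0.011   0.0415]
 [-0.034  -0.03    0.011   0.0415]
 [-0.017  -0.03    0.011   0.0415]
 [-0.     -0.03    0.0095  0.03  ]
 [ 0.017  -0.03    0.0115  0.042 ]
 [ 0.034  -0.03    0.0105  0.041 ]
 [ 0.051  -0.03    0.01    0.0405]
 [ 0.068  -0.03    0.0095  0.04  ]
 [ 0.085  -0.015   0.009   0.0245]]
[-0.0019 -0.0081] -0.10723808999773518
far edge [-0.0135  0.0108] -0.7747404869225213
```

Emit:
arm_command(steps=[[[0,0,0.01],[-0.02,-0.015,0],1],[[0,0,0.03],[-0.06,-0.045,0],1],[[0,0,0.05],[-0.11,-0.08,0],1],[[0,0,0.07],[-0.16,-0.118,0],1],[[0,0,0.09],[-0.21,-0.155,0],1],[[0,0,0.12],[-0.26,-0.193,0],1],[[0,0,0.14],[-0.31,-0.23,0],1],[[0,0,0.165],[-0.36,-0.268,0],1],[[0,0,0.19],[-0.41,-0.305,0.01],1],[[0,0,0.21],[-0.455,-0.34,0.03],1],[[0,0,0.23],[-0.49,-0.365,0.05],1],[[0,0,0.23],[-0.5085,-0.3785,0.07],1]], force=40)

```text
time: 1.9
eef_pos: [0.5723, 0.1406, 0.1609]
tcp_rot: [0.255, 0.967, -0.0, 0.0]
contact_force: [-0.0, -0.1, -0.3]
opening: 0.999
```

Emit:
arm_command(steps=[[[0,0,0],[0,0,0],1],[[0,0,0],[0,0,0],1]])

```text
time: 2.15
eef_pos: [0.5723, 0.1411, 0.1616]
tcp_rot: [0.255, 0.967, 0.0, 0.001]
contact_force: [-0.2, 0.6, -0.4]
opening: 1.002
```

```bash
cat > st.py <<'E'
from plant import *
from h import *
import sys
np.set_printoptions(precision=4,suppress=True)
s=get_state(); r=R.from_quat(s["tcp_rot"]); M=r.as_matrix()
print("t",round(s["time"],2),"pos",s["eef_pos"],"yawy",np.degrees(np.arctan2(M[1,1],M[0,1])),"z",M[:,2],"F",s["contact_force"],"T",s["wrist_torque"],"op",round(s["opening"],4))
if len(sys.argv)>3:
    g=np.array([float(v) for v in sys.argv[1:4]]); print("tool shift to goal",M.T@(g-s["eef_pos"]))
E
python3 st.py 0.5707 0.1423 0.079
```

```text
t 2.15 pos [0.5723 0.1411 0.1616] yawy 60.47583590670652 z [ 0.0013 -0.     -1.    ] F [-0.1673  0.5958 -0.408 ] T [-0.0094 -0.0299  0.0019] op 1.0018
tool shift to goal [0.0021 0.0002 0.0826]
```

Emit:
arm_command(steps=[[[0,0,0],[0.001,0,0.02],1],[[0,0,0],[0.002,0,0.045],1],[[0,0,0],[0.002,0,0.065],1],[[0,0,0],[0.002,0,0.077],1],[[0,0,0],[0.002,0,0.0825],1],[[0,0,0],[0.002,0,0.0825],1]])

```text
time: 2.9
eef_pos: [0.5708, 0.1421, 0.0791]
tcp_rot: [0.255, 0.967, 0.0, 0.001]
contact_force: [-0.6, -0.7, -0.0]
opening: 1.003
```

```bash
python3 st.py 0.5707 0.1423 0.079
python3 - <<'E'
from plant import *
from h import *
s=read_camera("side"); im=s["frame"][100:230,240:400,::-1]
cv2.imwrite("pics/s2.png",cv2.resize(im,None,fx=4,fy=4,interpolation=cv2.INTER_CUBIC))
E
```

```text
t 2.9 pos [0.5708 0.1421 0.0791] yawy 60.4794668403941 z [ 0.0013 -0.     -1.    ] F [-0.6315 -0.6665 -0.0489] T [-0.0044  0.0016  0.033 ] op 1.0033
tool shift to goal [0.0002 0.0001 0.0001]
```

View pics/s2.png

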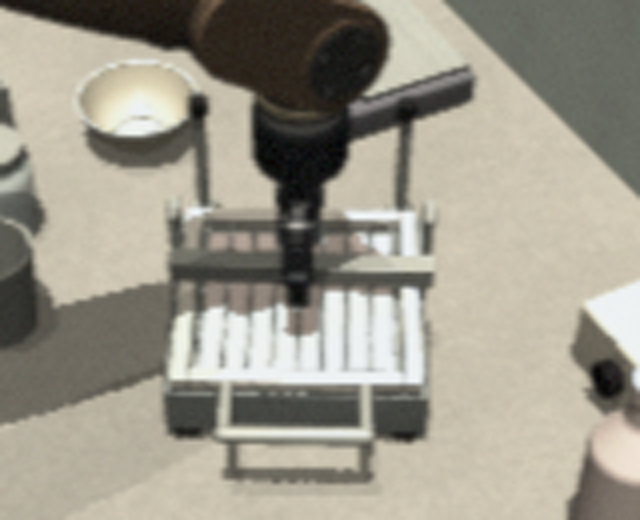

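The fingers (around 300,270 in the crop) straddle the bar near its middle. Closing now.

Emit:
arm_command(steps=[[[0,0,0],[0,0,0],0.3],[[0,0,0],[0,0,0],-0.2],[[0,0,0],[0,0,0],-0.4],[[0,0,0],[0,0,0],-0.5],[[0,0,0],[0,0,0],-0.7],[[0,0,0],[0,0,0],-1],[[0,0,0],[0,0,0],-1],[[0,0,0],[0,0,0],-1]], force=60)

```text
time: 3.95
eef_pos: [0.5718, 0.1424, 0.0803]
tcp_rot: [0.255, 0.967, 0.001, 0.002]
contact_force: [0.1, 3.1, 5.7]
opening: 0.214
```

```bash
python3 st.py
```

```text
t 3.95 pos [0.5718 0.1424 0.0803] yawy 60.46886480462932 z [ 0.0038  0.0007 -1.    ] F [0.1079 3.0655 5.6649] T [0.4797 0.0032 0.0058] op 0.2135
```

Emit:
arm_command(steps=[[[0,0,0],[0,0,-0.005],-1],[[0,0,0],[0,0,-0.015],-1],[[0,0,0],[0,0,-0.03],-1],[[0,0,0],[0,0,-0.05],-1],[[0,0,0],[0,0,-0.075],-1],[[0,0,0],[0,0,-0.1],-1],[[0,0,0],[0,0,-0.1],-1],[[0,0,0],[0,0,-0.1],-1]])

```text
time: 4.95
eef_pos: [0.571, 0.1423, 0.18]
tcp_rot: [0.255, 0.967, 0.001, 0.001]
contact_force: [-0.4, 0.2, -2.9]
opening: 0.214
```

```bash
python3 st.py .476 -.2815 .16
python3 - <<'E'
from plant import *
from h import *
s=read_camera("side"); im=s["frame"][80:230,240:400,::-1]
cv2.imwrite("pics/s3.png",cv2.resize(im,None,fx=4,fy=4,interpolation=cv2.INTER_CUBIC))
E
```

```text
t 4.95 pos [0.571  0.1423 0.18  ] yawy 60.47127035936193 z [ 0.0031  0.0006 -1.    ] F [-0.4382  0.1802 -2.9081] T [ 0.007  -0.001   0.0412] op 0.2142
tool shift to goal [-0.1262 -0.4156  0.0195]
```

View pics/s3.png

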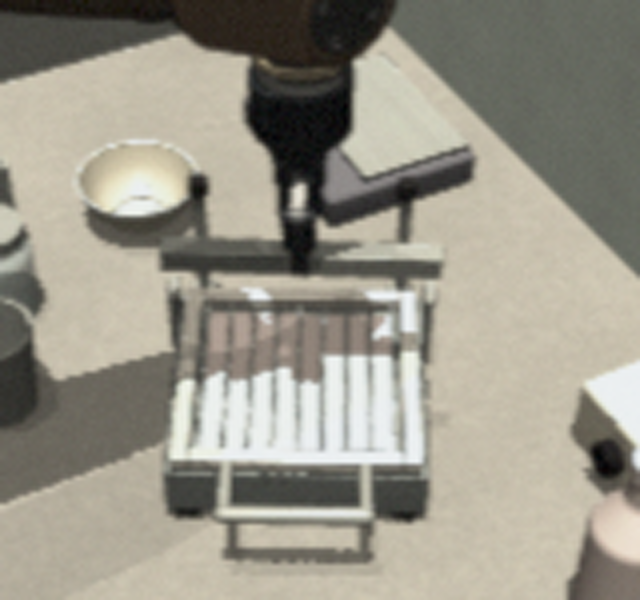

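Emit:
arm_command(steps=[[[0,0,0],[-0.003,-0.01,-0.015],-1],[[0,0,-0.04],[-0.011,-0.035,-0.035],-1],[[0,0,-0.1],[-0.022,-0.073,-0.045],-1],[[0,0,-0.17],[-0.036,-0.12,-0.045],-1],[[0,0,-0.25],[-0.051,-0.17,-0.045],-1],[[0,0,-0.33],[-0.066,-0.22,-0.045],-1],[[0,0,-0.41],[-0.081,-0.27,-0.045],-1],[[0,0,-0.49],[-0.096,-0.318,-0.045],-1],[[0,0,-0.55],[-0.109,-0.36,-0.04],-1],[[0,0,-0.6],[-0.118,-0.39,-0.02],-1],[[0,0,-0.623],[-0.124,-0.408,0],-1],[[0,0,-0.623],[-0.126,-0.4155,0.02],-1]])

```text
time: 6.5
eef_pos: [0.4746, -0.2831, 0.1586]
tcp_rot: [-0.053, 0.999, 0.0, 0.001]
contact_force: [0.9, 0.8, -2.4]
opening: 0.215
```

Emit:
arm_command(steps=[[[0,0,0],[0,0,0],-1],[[0,0,0],[0,0,0],-1]])

```text
time: 6.75
eef_pos: [0.4747, -0.2834, 0.1594]
tcp_rot: [-0.053, 0.999, -0.0, 0.001]
contact_force: [0.5, 0.1, -2.8]
opening: 0.218
```

```bash
python3 st.py .476 -.2815 .010
python3 - <<'E'
from plant import *
from h import *
s=read_camera("side"); im=s["frame"][170:370,260:460,::-1]
cv2.imwrite("pics/s4.png",cv2.resize(im,None,fx=3,fy=3,interpolation=cv2.INTER_CUBIC))
E
```

```text
t 6.75 pos [ 0.4747 -0.2834  0.1594] yawy 96.04547981329549 z [ 0.002  -0.0003 -1.    ] F [ 0.4549  0.071  -2.8308] T [ 0.0109 -0.0191  0.0423] op 0.2178
tool shift to goal [-0.0012  0.0018  0.1494]
```

View pics/s4.png

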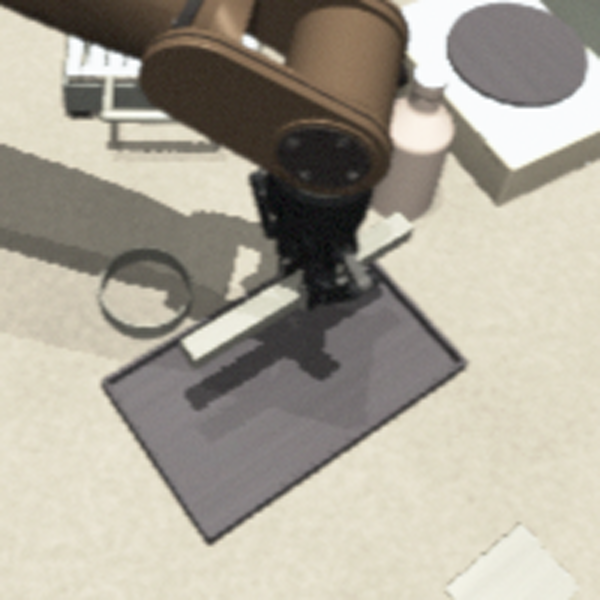

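Emit:
arm_command(steps=[[[0,0,0],[-0.001,0.001,0.02],-1],[[0,0,0],[-0.001,0.002,0.05],-1],[[0,0,0],[-0.001,0.002,0.08],-1],[[0,0,0],[-0.001,0.002,0.105],-1],[[0,0,0],[-0.001,0.002,0.125],-1],[[0,0,0],[-0.001,0.002,0.135],-1],[[0,0,0],[-0.001,0.002,0.14],-1],[[0,0,0],[-0.001,0.002,0.143],-1],[[0,0,0],[-0.001,0.002,0.1445],-1],[[0,0,0],[-0.001,0.002,0.1445],-1]])

```text
time: 8.05
eef_pos: [0.4765, -0.2816, 0.0158]
tcp_rot: [-0.053, 0.999, -0.001, 0.002]
contact_force: [0.0, 0.2, -3.0]
opening: 0.217
```

```bash
python3 st.py .476 -.2815 .010
```

```text
t 8.05 pos [ 0.4765 -0.2816  0.0158] yawy 96.06923975836446 z [ 0.0034 -0.0015 -1.    ] F [ 0.0192  0.1717 -2.9577] T [-0.0215  0.0178  0.0395] op 0.2174
tool shift to goal [0.0005 0.0002 0.0058]
```

Emit:
arm_command(steps=[[[0,0,0],[0,0,0.001],-1],[[0,0,0],[0,0,0.002],-1],[[0,0,0],[0,0,0.003],-1],[[0,0,0],[0,0,0.004],-1],[[0,0,0],[0,0,0.005],-1],[[0,0,0],[0,0,0.005],-1]])

```text
time: 8.8
eef_pos: [0.4764, -0.2816, 0.0107]
tcp_rot: [-0.053, 0.999, -0.001, 0.002]
contact_force: [-0.1, 0.2, -2.3]
opening: 0.213
```

Emit:
arm_command(steps=[[[0,0,0],[0,0,0.001],-1],[[0,0,0],[0,0,0.002],-1],[[0,0,0],[0,0,0.002],-1]])

```text
time: 9.18
eef_pos: [0.4763, -0.2815, 0.0085]
tcp_rot: [-0.053, 0.999, -0.001, 0.001]
contact_force: [0.3, -0.0, -1.8]
opening: 0.219
```

```bash
python3 st.py .476 -.2815 .010
```

```text
t 9.18 pos [ 0.4763 -0.2815  0.0085] yawy 96.06728554955764 z [ 0.003  -0.0011 -1.    ] F [ 0.3466 -0.0182 -1.783 ] T [-0.0231  0.0114  0.0246] op 0.2188
tool shift to goal [ 0.0003  0.     -0.0015]
```

Emit:
arm_command(steps=[[[0,0,0],[0,0,0.0005],-1],[[0,0,0],[0,0,0.001],-1],[[0,0,0],[0,0,0.001],-1]])

```text
time: 9.55
eef_pos: [0.4764, -0.2816, 0.0084]
tcp_rot: [-0.053, 0.999, -0.001, 0.001]
contact_force: [-1.9, 1.2, 6.1]
opening: 0.216
```

```bash
python3 st.py .476 -.2815 .010
```

```text
t 9.55 pos [ 0.4764 -0.2816  0.0084] yawy 96.07463351684635 z [ 0.0026 -0.0009 -1.    ] F [-1.8578  1.2233  6.0704] T [ 0.3999  0.4599 -0.0004] op 0.2159
tool shift to goal [ 0.0004  0.0001 -0.0016]
```

Emit:
arm_command(steps=[[[0,0,0],[0,0,-0.0005],-0.5],[[0,0,0],[0,0,-0.0005],-0.4],[[0,0,0],[0,0,-0.0005],-0.2],[[0,0,0],[0,0,-0.0005],0],[[0,0,0],[0,0,0],0.2],[[0,0,0],[0,0,-0.001],0.2],[[0,0,0],[0,0,-0.006],0.2],[[0,0,0],[0,0,-0.02],0.2],[[0,0,0],[0,0,-0.05],0.2],[[0,0,0],[0,0,-0.09],0.2],[[0,0,0],[0,0,-0.14],0.2],[[0,0,0],[0,0,-0.16],0.2]], force=40)

```text
time: 11.05
eef_pos: [0.4776, -0.2827, 0.1737]
tcp_rot: [-0.053, 0.999, -0.003, 0.004]
contact_force: [-0.7, 0.8, 0.8]
opening: 0.6
```

```bash
python3 st.py .4905 -.004 .17
python3 - <<'E'
from plant import *
from h import *
s=read_camera("side"); im=s["frame"][170:370,260:460,::-1]
cv2.imwrite("pics/s5.png",cv2.resize(im,None,fx=3,fy=3,interpolation=cv2.INTER_CUBIC))
E
```

```text
t 11.05 pos [ 0.4776 -0.2827  0.1737] yawy 96.08049263015576 z [ 0.0085 -0.006  -0.9999] F [-0.6775  0.779   0.7586] T [-0.0445 -0.0293  0.0101] op 0.5998
tool shift to goal [-0.0424  0.2758  0.0022]
```

View pics/s5.png

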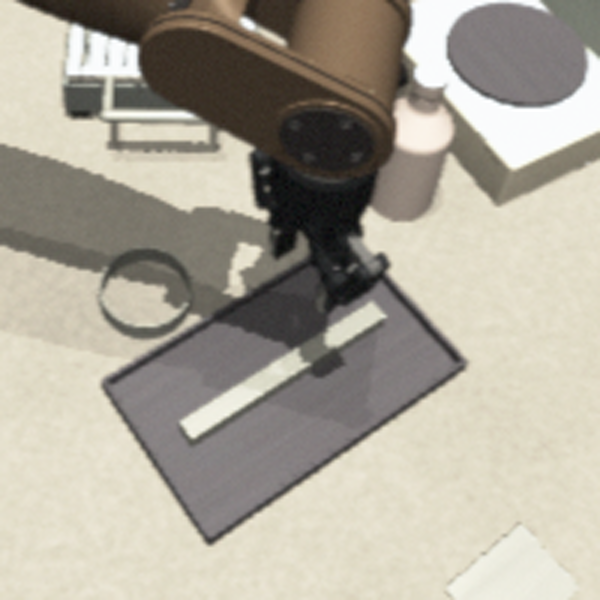

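Emit:
arm_command(steps=[[[0,0,0.02],[-0.001,0.01,0],0],[[0,0,0.08],[-0.006,0.04,0],0],[[0,0,0.17],[-0.012,0.08,0],0],[[0,0,0.27],[-0.02,0.13,0],0],[[0,0,0.37],[-0.028,0.18,0],0],[[0,0,0.46],[-0.034,0.225,0],0],[[0,0,0.54],[-0.039,0.255,0],0],[[0,0,0.595],[-0.042,0.272,0.001],0],[[0,0,0.595],[-0.042,0.276,0.002],0],[[0,0,0.595],[-0.042,0.276,0.002],0],[[0,0,0.595],[-0.042,0.276,0.002],0]])

```text
time: 12.48
eef_pos: [0.4906, -0.005, 0.1712]
tcp_rot: [0.242, 0.97, -0.003, 0.006]
contact_force: [-0.3, 0.4, 0.4]
opening: 0.5
```

```bash
python3 st.py .4905 -.004 .055
python3 - <<'E'
from plant import *
from h import *
for n,(y,x) in(("top",(130,200)),("side",(110,240))):
    s=read_camera(n); im=s["frame"][y:y+130,x:x+160,::-1]
    cv2.imwrite(f"pics/{n}6.png",cv2.convertScaleAbs(cv2.resize(im,None,fx=4,fy=4,interpolation=cv2.INTER_CUBIC),alpha=1.3))
E
```

```text
t 12.47 pos [ 0.4906 -0.005   0.1712] yawy 61.96193861113589 z [ 0.01   -0.0079 -0.9999] F [-0.3363  0.3589  0.4325] T [ 0.0158 -0.0242 -0.0617] op 0.4995
tool shift to goal [0.002  0.001  0.1162]
```

View pics/side6.png

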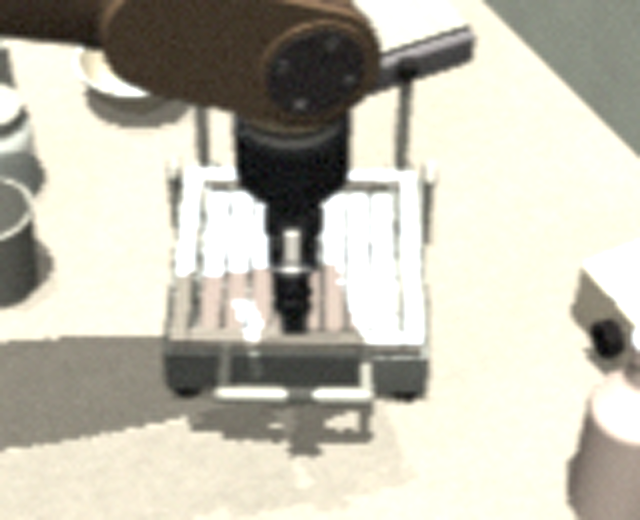

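View pics/top6.png

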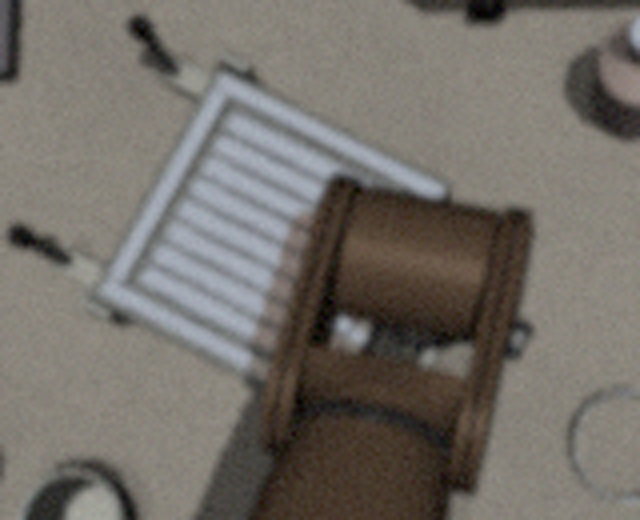

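Emit:
arm_command(steps=[[[-0.001,0.006,0],[0.001,0.001,0.02],0],[[-0.002,0.0125,0],[0.002,0.001,0.045],0],[[-0.002,0.0125,0],[0.002,0.001,0.065],0],[[-0.002,0.0125,0],[0.002,0.001,0.08],0],[[-0.002,0.0125,0],[0.002,0.001,0.09],0],[[-0.002,0.0125,0],[0.002,0.001,0.1],0],[[-0.002,0.0125,0],[0.002,0.001,0.11],0],[[-0.002,0.0125,0],[0.002,0.001,0.118],0],[[-0.002,0.0125,0],[0.002,0.001,0.12],0],[[-0.002,0.0125,0],[0.002,0.001,0.12],0]])

```text
time: 13.82
eef_pos: [0.4909, -0.0042, 0.0515]
tcp_rot: [0.242, 0.97, -0.0, 0.0]
contact_force: [0.4, 0.6, 0.0]
opening: 0.5
```

```bash
python3 st.py .4905 -.004 .051
python3 - <<'E'
from plant import *
from h import *
for n,(y,x) in(("side",(130,260)),):
    s=read_camera(n); im=s["frame"][y:y+110,x:x+120,::-1]
    cv2.imwrite(f"pics/{n}7.png",cv2.resize(im,None,fx=5,fy=5,interpolation=cv2.INTER_CUBIC))
E
```

```text
t 13.82 pos [ 0.4909 -0.0042  0.0515] yawy 61.942870112936994 z [ 0.0005 -0.0003 -1.    ] F [0.373  0.5893 0.0202] T [-0.0013 -0.0021 -0.0464] op 0.5002
tool shift to goal [ 0.0004 -0.      0.0005]
```

View pics/side7.png

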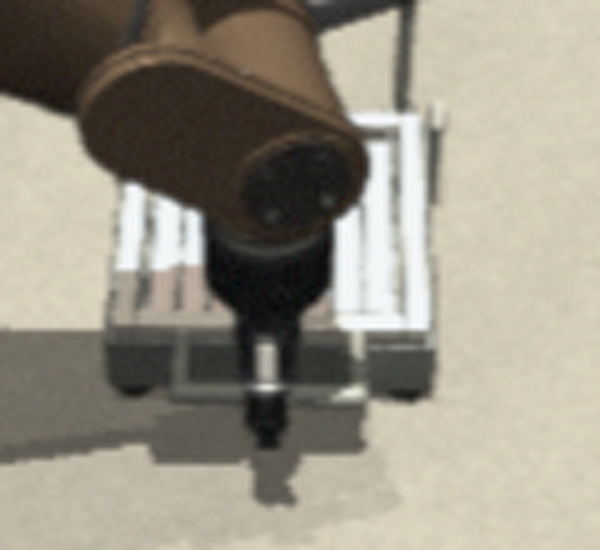

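Emit:
arm_command(steps=[[[0,0,0],[0,0,0],-0.3],[[0,0,0],[0,0,0],-0.5],[[0,0,0],[0,0,0],-0.6],[[0,0,0],[0,0,0],-0.8],[[0,0,0],[0,0,0],-1],[[0,0,0],[0,0,0],-1],[[0,0,0],[0,0,0],-1]], force=40)

```text
time: 14.75
eef_pos: [0.4919, -0.003, 0.052]
tcp_rot: [0.243, 0.97, 0.002, 0.001]
contact_force: [2.2, 5.5, 0.4]
opening: 0.146
```

```bash
python3 st.py .4905 -.004 .051
```

```text
t 14.75 pos [ 0.4919 -0.003   0.052 ] yawy 61.8654419408993 z [ 0.0033  0.0023 -1.    ] F [2.1991 5.5409 0.4293] T [ 0.7719 -0.3053 -0.0189] op 0.1456
tool shift to goal [ 0.0007 -0.0016  0.001 ]
```

Emit:
arm_command(steps=[[[0,0,0],[0,0,-0.009],-1],[[0,0,0],[0,0.001,-0.026],-1],[[0,0,0],[0,0.005,-0.048],-1],[[0,0,0],[0,0.01,-0.069],-1],[[0,0,0],[0,0.017,-0.09],-1],[[0,0,0],[0,0.025,-0.11],-1],[[0,0,0],[0,0.036,-0.129],-1],[[0,0,0],[0,0.048,-0.147],-1],[[0,0,0],[0,0.058,-0.161],-1],[[0,0,0],[0,0.067,-0.17],-1],[[0,0,0],[0,0.073,-0.177],-1],[[0,0,0],[0,0.073,-0.177],-1]])

```text
time: 16.25
eef_pos: [0.5256, 0.0596, 0.2315]
tcp_rot: [0.243, 0.97, -0.001, 0.001]
contact_force: [-3.2, -8.0, 4.4]
opening: 0.147
```

Emit:
arm_command(steps=[[[0,0,0],[0,0,0],-1],[[0,0,0],[0,0,0],-1]])

```text
time: 16.5
eef_pos: [0.5255, 0.0595, 0.2315]
tcp_rot: [0.243, 0.97, -0.001, 0.001]
contact_force: [0.9, -3.0, -0.8]
opening: 0.143
```

```bash
cat > arc.py <<'E'
from plant import *
from h import *
s=get_state();M=R.from_quat(s["tcp_rot"]).as_matrix()
p=s["eef_pos"]-.019*M[:,2]
a=np.radians(61.8);u=np.array([np.cos(a),np.sin(a),0]);v=np.array([-u[1],u[0],0])
p0=np.array([.4919,-.003,.071]); d=p-p0
x,z=d@u,d[2]
print("grasp rel: along",x,"side",d@v,"z",z,"r from hinge",np.hypot(.25-x,z+.001),"theta",np.degrees(np.arctan2(z+.001,.25-x)))
g=p0+.25*u+[0,0,.249]; print("upright goal tool shift",M.T@(g-p))
E
python3 st.py;python3 arc.py
python3 - <<'E'
from plant import *
from h import *
s=read_camera("side"); im=s["frame"][50:240,230:430,::-1]
cv2.imwrite("pics/side8.png",cv2.resize(im,None,fx=3,fy=3,interpolation=cv2.INTER_CUBIC))
E
```

```text
t 16.5 pos [0.5255 0.0595 0.2315] yawy 61.918399874366386 z [ 0.002  -0.0031 -1.    ] F [ 0.8876 -3.0389 -0.8478] T [-0.8351  0.003  -0.0724] op 0.1427
grasp rel: along 0.07099790134229984 side -2.300305589958362e-05 z 0.17952300579499714 r from hinge 0.25422491409207243 theta 45.242378179178935
upright goal tool shift [-0.00056955  0.17887434 -0.06980294]
```

View pics/side8.png

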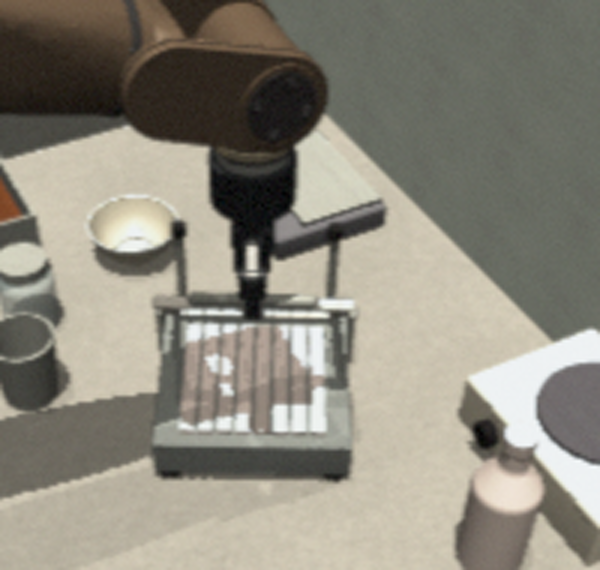

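Emit:
arm_command(steps=[[[0,0,0],[0,0.003,-0.003],-1],[[0,0,0],[0,0.009,-0.0085],-1],[[0,0,0],[0,0.022,-0.0195],-1],[[0,0,0],[0,0.0365,-0.03],-1],[[0,0,0],[0,0.051,-0.039],-1],[[0,0,0],[0,0.0665,-0.0475],-1],[[0,0,0],[0,0.0825,-0.0545],-1],[[0,0,0],[0,0.095,-0.059],-1],[[0,0,0],[0,0.103,-0.0615],-1],[[0,0,0],[0,0.1085,-0.0635],-1],[[0,0,0],[0,0.111,-0.064],-1],[[0,0,0],[0,0.111,-0.064],-1]])

```text
time: 18.05
eef_pos: [0.5785, 0.1577, 0.2993]
tcp_rot: [0.242, 0.97, -0.001, 0.003]
contact_force: [-0.2, -3.9, 8.6]
opening: 0.144
```

Emit:
arm_command(steps=[[[0,0,0],[0,0,0],-1],[[0,0,0],[0,0,0],-1]])

```text
time: 18.3
eef_pos: [0.5787, 0.1582, 0.2997]
tcp_rot: [0.242, 0.97, -0.001, 0.004]
contact_force: [0.5, -2.7, 1.6]
opening: 0.141
```

```bash
python3 st.py;python3 arc.py
python3 - <<'E'
from plant import *
from h import *
for n,(y,x) in(("side",(40,230)),("top",(90,170))):
    s=read_camera(n); im=s["frame"][y:y+190,x:x+200,::-1]
    cv2.imwrite(f"pics/{n}9.png",cv2.resize(im,None,fx=3,fy=3,interpolation=cv2.INTER_CUBIC))
E
```

```text
t 18.3 pos [0.5787 0.1582 0.2997] yawy 61.94288149429809 z [ 0.0065 -0.0029 -1.    ] F [ 0.5432 -2.7464  1.6305] T [-0.5606 -0.1329 -0.0541] op 0.1406
grasp rel: along 0.18310766800778347 side -0.0002129620824942816 z 0.24772928655989035 r from hinge 0.25756716031347815 theta 74.94724498082415
upright goal tool shift [ 3.73932062e-05  6.68933354e-02 -1.23467574e-03]
```

View pics/side9.png

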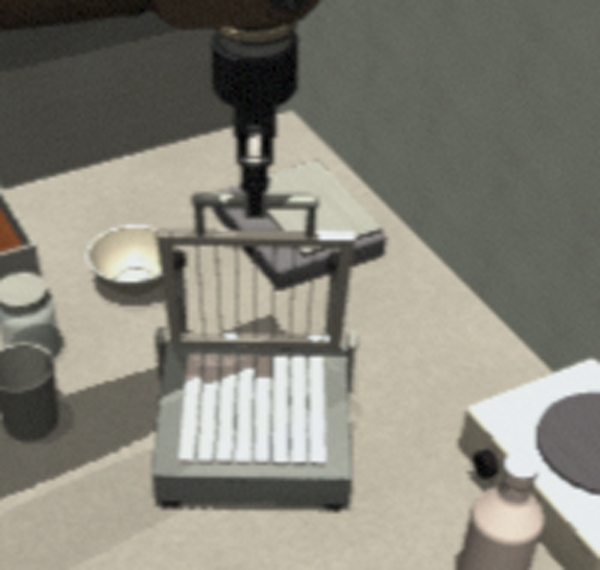

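View pics/top9.png

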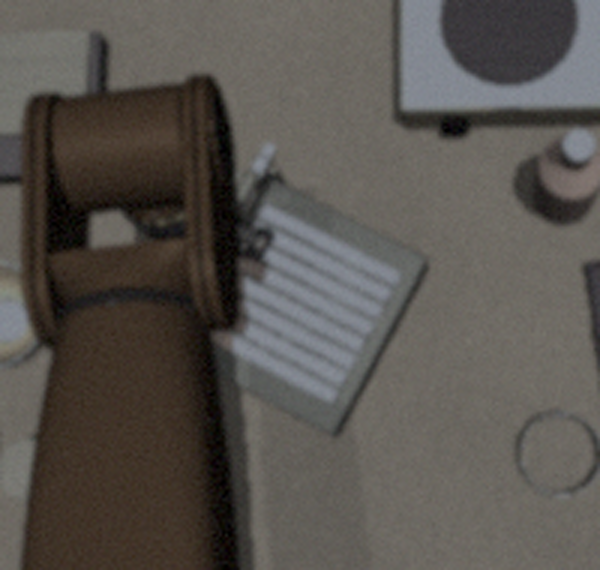

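Emit:
arm_command(steps=[[[0,0,0],[0,0.004,-0.001],-1],[[0,0,0],[0,0.011,-0.0025],-1],[[0,0,0],[0,0.019,-0.0045],-1],[[0,0,0],[0,0.028,-0.006],-1],[[0,0,0],[0,0.037,-0.0073],-1],[[0,0,0],[0,0.045,-0.008],-1],[[0,0,0],[0,0.052,-0.0085],-1],[[0,0,0],[0,0.057,-0.0085],-1],[[0,0,0],[0,0.061,-0.0085],-1],[[0,0,0],[0,0.064,-0.0085],-1],[[0,0,0],[0,0.065,-0.0085],-1],[[0,0,0],[0,0.065,-0.0085],-1]])

```text
time: 19.9
eef_pos: [0.6097, 0.2156, 0.3087]
tcp_rot: [0.242, 0.97, -0.0, 0.004]
contact_force: [2.8, -2.3, 4.5]
opening: 0.145
```

Emit:
arm_command(steps=[[[0,0,0],[0,0,0],-1],[[0,0,0],[0,0,0],-1]])

```text
time: 20.15
eef_pos: [0.6097, 0.2156, 0.3087]
tcp_rot: [0.243, 0.97, -0.0, 0.004]
contact_force: [2.2, -3.3, 4.6]
opening: 0.141
```

```bash
python3 st.py;python3 arc.py
python3 - <<'E'
from plant import *
from h import *
for n,(y,x) in(("side",(70,270)),):
    s=read_camera(n); im=s["frame"][y:y+120,x:x+100,::-1]
    cv2.imwrite(f"pics/{n}10.png",cv2.resize(im,None,fx=5,fy=5,interpolation=cv2.INTER_CUBIC))
    a=np.radians(61.8);u=np.array([np.cos(a),np.sin(a),0]);v=np.array([-u[1],u[0],0])
    H=np.array([.4919,-.003,.07])+.25*u
    for th in (84,87,90,93,96):
        t=np.radians(th); d=-u*np.cos(t)+np.array([0,0,np.sin(t)])
        print(th,[((proj(s,H+.25*d+k*.05*v)-[x,y]+.5)*5-.5) for k in(1,-1)],"rail",[((proj(s,H+.193*d+k*.09*v)-[x,y]+.5)*5-.5) for k in(1,-1)])
E
```

```text
t 20.15 pos [0.6097 0.2156 0.3087] yawy 61.93082865125881 z [ 0.0078 -0.0027 -1.    ] F [ 2.163  -3.2938  4.5645] T [-0.7786 -0.2357 -0.0779] op 0.1408
grasp rel: along 0.2482796385438524 side -0.0003344519243157072 z 0.2566937136497598 r from hinge 0.25769945614638806 theta 89.61749945336052
upright goal tool shift [0.00039318 0.00171114 0.00769299]
84 [array([143.01727909, 130.21608837]), array([312.95649693, 132.58322421])] rail [array([ 81.30294245, 204.20944461]), array([374.38203938, 208.4000794 ])]
87 [array([144.02454856, 116.13280215]), array([312.76256811, 118.47147254])] rail [array([ 82.37224726, 193.3890475 ]), array([373.91622533, 197.54214475])]
90 [array([145.0552556 , 103.22583864]), array([312.52538856, 105.53626255])] rail [array([ 83.48108828, 183.37801431]), array([373.39856842, 187.49359849])]
93 [array([146.10458709,  91.52263531]), array([312.24691263,  93.80513792])] rail [array([ 84.62459754, 174.20091611]), array([372.83189793, 178.27914973])]
96 [array([147.16781728,  81.04264028]), array([311.92925214,  83.29764292])] rail [array([ 85.79788601, 165.87745686]), array([372.21919774, 169.91863172])]
```

View pics/side10.png

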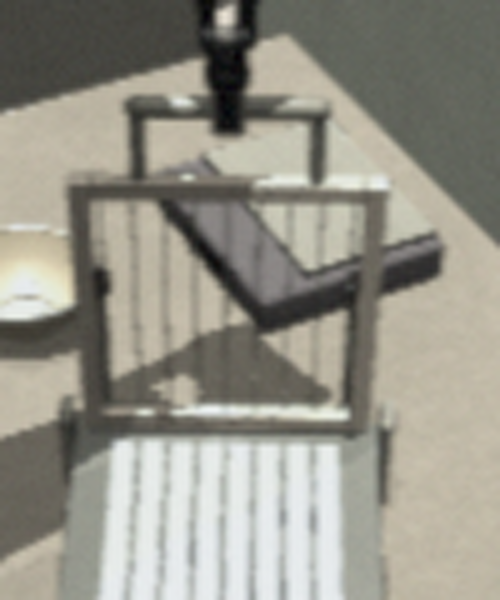

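Emit:
arm_command(steps=[[[0,0,0],[0,0.001,0],-1],[[0,0,0],[0,0.002,0],-1],[[0,0,0],[0,0.002,0],-1],[[0,0,0],[0,0.002,0],-1],[[0,0,0],[0,0.002,0],-1],[[0,0,0],[0,0.002,0],-1]])

```text
time: 20.95
eef_pos: [0.6106, 0.2174, 0.3087]
tcp_rot: [0.243, 0.97, -0.0, 0.004]
contact_force: [2.4, -3.1, 4.5]
opening: 0.142
```

```bash
python3 st.py;python3 arc.py
```

```text
t 20.95 pos [0.6106 0.2174 0.3087] yawy 61.93085009269807 z [ 0.0078 -0.0027 -1.    ] F [ 2.4353 -3.0738  4.4676] T [-0.8637 -0.2094 -0.0705] op 0.1422
grasp rel: along 0.25028053191625393 side -0.0003317868592617469 z 0.2567043337813038 r from hinge 0.2577044864720474 theta 90.06237104450373
upright goal tool shift [ 0.00039548 -0.00028999  0.00770098]
```

Emit:
arm_command(steps=[[[0,0,0],[0,0,0],-1],[[0,0,0],[0,0,0],-1],[[0,0,0],[0,0,0],-1],[[0,0,0],[0,0,0],-1],[[0,0,0],[0,0,0],-1],[[0,0,0],[0,0,0],-1],[[0,0,0],[0,0,0],-1],[[0,0,0],[0,0,0],-1]])

```text
time: 21.95
eef_pos: [0.6106, 0.2174, 0.3087]
tcp_rot: [0.243, 0.97, -0.0, 0.004]
contact_force: [2.2, -3.2, 4.8]
opening: 0.146
```

```bash
python3 st.py;python3 arc.py
python3 - <<'E'
from plant import *
from h import *
s=read_camera("side");cv2.imwrite("pics/side11.png",s["frame"][:,:,::-1]); print(abs(get_state()["dq"]).max())
E
```

```text
t 21.95 pos [0.6106 0.2174 0.3087] yawy 61.929636835959464 z [ 0.0079 -0.0027 -1.    ] F [ 2.2194 -3.1849  4.7698] T [-0.8913 -0.2119 -0.0259] op 0.146
grasp rel: along 0.2502802603520642 side -0.00033889498795713343 z 0.25672019704713295 r from hinge 0.2577203494330201 theta 90.06230683195312
upright goal tool shift [ 0.00040296 -0.00029007  0.00771676]
0.0012893673933172963
```

View pics/side11.png

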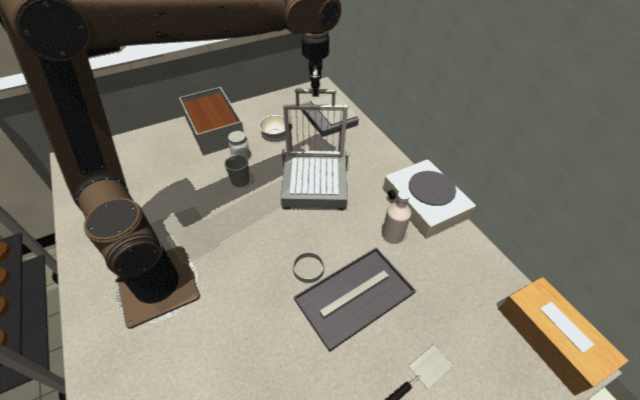

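The side view shows the frame upright with the gripper on its handle (about 315,92). The bar lies flat in the tray (355,294), and the other things have not moved. Handing in.

```bash
python3 -c "
from plant import *
print(sign_off())"
```

```text
the job is handed in; nothing more can be done
None
```

The job is done and handed in at about 22 s. I took the bar off the shut frame and laid it flat in the middle of the tray, with about 6 N of contact, then let go of it. I then swung the frame up by its handle, and the gripper is still holding it upright.

**Last checks:**
- **Angle:** the arm position puts the frame at about 90.1°. A side picture just before the last 2 mm move read about 89.5°, against 89.6° from the arm position at that point.
- **Stillness:** the tool position did not change over a further second, and joint speeds were near zero.
- **Other things:** in the last side picture they look where they were at the start.

**Disagreement:** during the swing the handle slid about 7 mm along the pads towards the fingertips, so it is gripped about 11 mm from the tips instead of 19 mm. A steady force of about 6 N on the tool remains.

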